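Build up a gear set on the assembly stand in order and lock it with the click-on collar

TASK

Build up the gear set on the round assembly stand: put the steel gear over the post first, hub upward, then the brass synchro ring round the gear's hub, then the ball bearing over the post onto the hub, and last push the knurled collar down the post past the sprung balls until it clicks home on the bearing. Keep to that order, with every part seated flat, and let go of everything at the end.

Things in the scene. Friction and masses are not known exactly. Their poses are not given: they have to be found in the camera images.
- build_stand: Fixed assembly stand: grey round flange, 100 mm diameter, 12 mm high, with a low spigot (32 mm diameter, 8 mm high, bevelled) that centres the gear's bore and an upright steel post, 13 mm diameter up to 82 mm above the bench, then a cone narrowing to 5 mm at its tip, 89 mm above the bench. Origin: centre of the flange's underside, z up along the post.
- stand_seat (a point): Point on the post's axis at the height of the flange's upper face, 12 mm above the bench, where the gear's underside comes to rest. Finished heights of the undersides above this point: gear 0, synchro ring 22, bearing 36, collar 51 mm.
- ball_ring (a point): Point on the post's axis at the height of three brass balls (67 mm above the seat) that stand 2.3 mm out of the post on springs. The collar presses them in as it is pushed down (some 3 to 15 N in all, its own weight is not enough) and they spring out above it once it is home. Gear and bearing pass them freely when centred.
- gear: Dark steel gear lying flat, hub up: 70 mm diameter over the teeth, toothed part 22 mm high, round hub on top 49 mm diameter up to 36 mm height (48 mm at the top), bore 36 mm, 0.5 kg. Take it across the hub, fingertips about 24 mm above its underside, so the post, 77 mm above the seat, clears the gripper's body. Origin: centre of the underside, z up.
- synchro_ring: Thin flat brass ring with small teeth on its rim, 66 mm diameter over the teeth (62 mm where gripped), 53 mm inside, 9 mm high, 0.09 kg, lying flat; take it across the rim. It goes round the gear's hub and rests on the toothed part. Origin: centre of the underside, z up.
- bearing: Bright steel ball bearing, 52 mm diameter, 15 mm high, bore 20 mm, 0.2 kg, lying flat; take it across the outer race. It rests on top of the gear's hub. Origin: centre of the underside, z up.
- collar: Pale knurled aluminium collar, a thick ring of 44 mm diameter, 12 mm high, bore 15.4 mm, 0.06 kg, lying flat; take it across the knurled rim. It is pushed down the post past the sprung balls till it sits on the bearing. Origin: centre of the underside, z up.
Mind the look-alikes: they are no part of the job. Leave any brown or red look-alike of the bearing alone.

How it is judged:
On the way, in this order (a step that is already met when the one before it is completed fails the run):
1. the gear sits flat on the stand's flange, hub up, the post through its bore (z of gear in the frame of stand_seat between -0.002 and 0.002 m and horizontal distance between gear and stand_seat below 0.006 m and angle between gear's own z axis and vertical below 0.06 rad), for 0.2 s.
2. the synchro ring lies flat round the gear's hub, on the toothed part (z of synchro_ring in the frame of stand_seat between 0.02 and 0.024 m and horizontal distance between synchro_ring and stand_seat below 0.006 m and angle between synchro_ring's own z axis and vertical below 0.06 rad), for 0.2 s.
3. the bearing is over the post and lies flat on the gear's hub (z of bearing in the frame of stand_seat between 0.034 and 0.038 m and horizontal distance between bearing and stand_seat below 0.006 m and angle between bearing's own z axis and vertical below 0.06 rad), for 0.2 s.
4. the collar is past the sprung balls and lies flat on the bearing (z of collar in the frame of stand_seat between 0.049 and 0.053 m and horizontal distance between collar and stand_seat below 0.006 m and angle between collar's own z axis and vertical below 0.06 rad), for 0.2 s.
At the end, for the whole second after the job is handed in: Gear (hub up), synchro ring, bearing and collar sit on the stand: each underside within 2 mm of its finished height (0, 22, 36, 51 mm above the flange), centre within 6 mm of the post axis, flat within 0.06 rad, released and at rest (all of step 1 and all of step 2 and all of step 3 and all of step 4 and linear speed of each of gear, synchro_ring, bearing, collar below 0.02 m/s); the robot touches nothing.
It also fails if it takes over 104 s, if anything falls off the work surface, if the arm or the gripper's body presses on something with over 40 N, if the wrist force passes 120 N, or if a joint passes its speed limit or range.

ROBOT

A 6-joint arm with a two-finger parallel gripper is mounted at the origin on a cart in front of the work surface, level with it; the furniture and walls round the work are solid. World frame = base frame: x ahead of the robot, y to its left, z up, the work surface at z = 0. Lengths are in m, angles in rad, forces in N, time in s.
With the tool pointing down it reaches from about 0.25 to 0.725 m from the base axis. Payload 4 kg.
Tool frame: the origin (TCP) lies on the centre line of the jaws, within the pads' length; the fingertips stand 22 mm ahead of it and the grasp point (between the pads) lies 3 mm ahead of it; z points along the fingers, y is the line along which they close (so a half turn about z gives the same grasp; the last joint's range is limited). The gripper opens to 85 mm and grips with 20 to 120 N. Pads are 22 mm wide; open, the fingers measure 114 mm over their backs; the gripper's body (76 mm by 85 mm) begins 54 mm behind the grasp point. The pads swing forward as they close: fully open they stand 13 mm farther back than shut.
Start: joints at [-1.209, 0.241, 0.005, 1.335, 0, 1.571], TCP at [0.177, -0.468, 0.253] pointing down, gripper open.
Joint ranges: [-2.72, 2.72], [-1.05, 1.87], [-1.09, 1.28], [-1.99, 2.15], [-1.42, 1.44], [-3.14, 3.14]. Speed limits (rad/s): [2.79, 2.79, 3.14, 3.14, 3.14, 3.14].

INTERFACE

Orientations are given as a unit quaternion [x, y, z, w].
In Python, from workcell import bot gives the robot as it stands.
- The arm moves only by the shell command python3 -m inch 'ROWS'. ROWS is JSON, one flat list of numbers, 7 for each row, row after row: the shift along the world's x, y, z in mm, then the turn, a rotation vector about the world's x, y, z in rad, then the opening in per cent of the stroke, from 0 (shut) to 100 (fully open). A call has 1 to 8 rows; each row is the pose to reach, as a shift and turn from the pose commanded when the call began; what a row does not reach only later rows make up. A row lasts 1/12 s, in which the tool goes at most 41.7 mm and 7.16 degrees, less where a joint would pass 70% of its speed; a pose out of reach is approached as far as the arm can. A call with a gripper value outside its range is refused whole. The fingers move at their own pace and stop on an object; the grip force is fixed at half the most. Time passes only in rows, so rows that repeat a pose let the fingers close. It gives the time, the measured TCP pose, the force, the opening and the grip force at its end, in the units of the state.
- bot.get_obs(): the state, without advancing time (a new reading comes with each control period).
- bot.camera(name): name is "scene" or "top" or "wrist"; returns the picture (420x560x3 uint8, blue, green, red); there is no depth.
- bot.camera_info(name): a dict with "intrinsics" (3x3 intrinsics, pixels), "camera_from_world" (4x4, takes a point from world to camera coordinates); the wrist camera has in their place "hand_eye" (4x4, takes a point from camera to tool coordinates, whose origin is the TCP and whose axes are the flange's). Camera axes: x right, y down, z forward; pixel columns grow to the right and rows downward; lengths in m; the calibration is good to about 2 mm. A picture is of the moment at which its call begins: read the wrist's pose just before it. camera_info takes no time and is no camera call.
- bot.job_done(): hands the job in; it is judged then, once.
Trained networks look in the newest picture that a camera, given by its name, has taken for a name from the list of things; names that differ only in an ending like _2 or _b are one class to them, and where a whole thing is asked for, a point or a joint stands for the part that bears it (a point fixed in the world has none). Each returns a list of dicts, best first, with "confidence" (0 to 1); they miss things now and then, are a little off and sometimes report something else, mostly with a low value. They report only what shows in the picture. A call takes as long as a camera call. They do not tell look-alikes from the thing itself.
- bot.silhouettes(camera, target): "mask" (420x560 bool, what is visible of it) and "uv" ([column, row] in pixels, amid what is visible of it).
- bot.spot_point(camera, target): "uv" ([column, row] in pixels: a listed point, or the origin of a listed thing).
The state is a dict: "clock": time; "joint_pos": joint angles; "joint_vel": joint speeds; "tau": joint torques, N m; "eef_pos": TCP position; "tool_rot": TCP orientation; "ft_force": force on the tool from outside, world axes, zero at the start; "ft_torque": the same for the moment, N m; "grip_width": finger opening in m; "grasp_force": force on a finger pad.
Only numpy, scipy, OpenCV 4.12 (cv2) and the standard library are available. Lean on these libraries where they do the work, as an engineer would, in place of code of your own. Each camera call takes 0.05 s, during which the arm holds its last target. There are 200 camera calls.

## Working session

There is one attempt and no reset: what is moved stays moved. The work goes in short steps, Python scripts to look and compute and a shell command to move; the robot and the scene stay as the last step left them, time stands still between calls to the robot, and variables do not carry over. Pictures are saved under pics/ and viewed, at most 14 in all, crops included, and the job is handed in when it is done.

```bash
mkdir -p pics; ls; cat > h.py <<'E'
import numpy as np, cv2
from scipy.spatial.transform import Rotation as R
from workcell import bot
def cam(name):
    i=bot.camera_info(name); K=np.array(i["intrinsics"])
    if name!="wrist": return K,np.linalg.inv(np.array(i["camera_from_world"]))
    o=bot.get_obs(); T=np.eye(4); T[:3,:3]=R.from_quat(o["tool_rot"]).as_matrix(); T[:3,3]=o["eef_pos"]
    return K,T@np.array(i["hand_eye"])
def back(uv,z,C):
    K,T=C; d=T[:3,:3]@np.linalg.solve(K,[uv[0],uv[1],1]); o=T[:3,3]
    return o+d*(z-o[2])/d[2]
def proj(p,C):
    K,T=C; q=np.linalg.inv(T)@np.append(p,1); q=K@q[:3]; return q[:2]/q[2]
E
python3 - <<'E'
from h import *
for n in ["top","scene"]:
    im=bot.camera(n); cv2.imwrite(f"pics/{n}0.png",im); C=cam(n); print(n,C[1].round(3).tolist())
    for t,z in [("gear",0),("synchro_ring",0),("bearing",0),("collar",0),("build_stand",0),("stand_seat",.012),("ball_ring",.079)]:
        for d in bot.spot_point(n,t)[:3]: print(t,round(d["confidence"],2),np.round(d["uv"]),back(d["uv"],z,C).round(4))
o=bot.get_obs(); print(o["clock"],o["eef_pos"],o["tool_rot"])
E
```

```text
pics
top [[0.005, -0.996, 0.086, 0.457], [-1.0, -0.007, -0.023, -0.023], [0.024, -0.086, -0.996, 1.05], [0.0, 0.0, 0.0, 1.0]]
gear 0.64 [156. 242.] [0.4695 0.2688 0.    ]
synchro_ring 0.53 [216. 191.] [0.6012 0.1204 0.    ]
bearing 0.69 [322. 198.] [ 0.5872 -0.1533  0.    ]
bearing 0.65 [395. 188.] [ 0.6141 -0.3424  0.    ]
bearing 0.5 [352. 194.] [ 0.5964 -0.2313  0.    ]
collar 0.66 [371. 259.] [ 0.4316 -0.2771  0.    ]
build_stand 0.82 [273. 241.] [ 0.4744 -0.0284  0.    ]
stand_seat 0.59 [274. 239.] [ 0.4788 -0.0311  0.012 ]
ball_ring 0.79 [270. 243.] [ 0.4689 -0.0196  0.079 ]
scene [[0.706, -0.282, 0.65, -0.176], [-0.708, -0.315, 0.632, -0.736], [0.027, -0.906, -0.422, 0.519], [0.0, 0.0, 0.0, 1.0]]
gear 0.85 [179. 202.] [0.478  0.2609 0.    ]
synchro_ring 0.61 [249. 206.] [0.5928 0.1203 0.    ]
bearing 0.83 [344. 270.] [ 0.5274 -0.2351  0.    ]
bearing 0.82 [417. 278.] [ 0.6082 -0.3496  0.    ]
bearing 0.55 [369. 263.] [ 0.587  -0.2526  0.    ]
collar 0.55 [334. 296.] [ 0.4416 -0.2774  0.    ]
build_stand 0.95 [254. 237.] [ 0.488  -0.0105  0.    ]
stand_seat 0.67 [256. 239.] [ 0.4718 -0.0352  0.012 ]
ball_ring 0.59 [251. 206.] [ 0.4808 -0.0105  0.079 ]
0.8 [ 0.17699071 -0.46763074  0.25332496] [9.83680425e-01 1.79924485e-01 8.11166505e-06 2.00128050e-05]
```

View pics/top0.png

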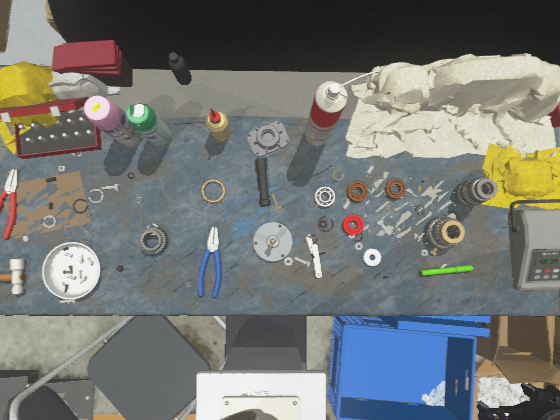

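View pics/scene0.png

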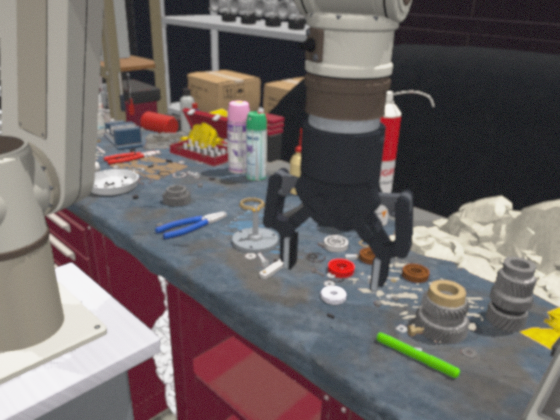

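The top view shows the gear at (153,240), synchro ring (213,190), bright bearing (324,197), collar (372,257) and stand (272,241). The red and brown rings are the look-alikes. I'll go above the stand first and look with the wrist camera.

```bash
python3 -m inch '[41,41,0,0,0,0,100, 82,82,0,0,0,0,100, 123,123,0,0,0,0,100, 164,164,0,0,0,0,100, 205,205,0,0,0,0,100, 230,246,0,0,0,0,100, 240,285,0,0,0,0,100, 250,325,0,0,0,0,100]'
python3 -m inch '[15,35,0,0,0,0,100, 30,75,0,0,0,0,100, 45,112,0,0,0,0,100, 45,112,0,0,0,0,100, 45,112,0,0,0,0,100]'
python3 - <<'E'
from h import *
print(np.round(bot.camera_info("wrist")["hand_eye"],3).tolist(), np.round(bot.camera_info("wrist")["intrinsics"],1).tolist())
o=bot.get_obs(); print(o["clock"],o["eef_pos"])
C=cam("wrist"); im=bot.camera("wrist"); cv2.imwrite("pics/w1.png",im)
for t,z in [("build_stand",0),("stand_seat",.012),("ball_ring",.079)]:
    for d in bot.spot_point("wrist",t)[:1]: print(t,d["confidence"],d["uv"],back(d["uv"],z,C).round(4))
E
```

```text
clock: 1.47
eef_pos: [0.3929, -0.2141, 0.2534]
tool_rot: [0.984, 0.18, 0.0, 0.0]
ft_force: [-0.1, 0.2, 0.2]
grip_width: 0.0852
grasp_force: 0.0
clock: 1.88
eef_pos: [0.437, -0.1015, 0.2533]
tool_rot: [0.983, 0.183, 0.0, 0.0]
ft_force: [-1.4, -1.3, 0.8]
grip_width: 0.0855
grasp_force: 0.0
[[-0.0, -0.958, -0.288, 0.072], [1.0, -0.0, -0.0, 0.0], [0.0, -0.288, 0.958, -0.121], [0.0, 0.0, 0.0, 1.0]] [[297.1, 0.0, 280.6], [0.0, 297.1, 209.5], [0.0, 0.0, 1.0]]
1.8833 [ 0.43700701 -0.1014834   0.25333922]
build_stand 0.68 [235.3, 126.5] [ 0.4778 -0.0272  0.    ]
stand_seat 0.64 [233.4, 128.8] [ 0.4754 -0.0276  0.012 ]
ball_ring 0.76 [218.8, 132.0] [ 0.4729 -0.0243  0.079 ]
```

View pics/w1.png

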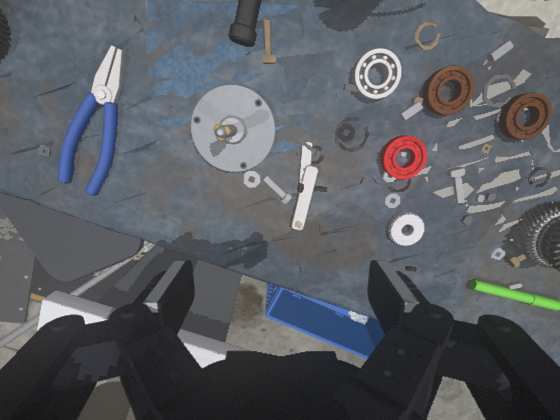

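The wrist view shows the stand flange at about (232,128), bearing (378,72) and collar (407,229), with the red look-alike at (405,157). I'll add a silhouette-based cylinder fit and apply it to everything visible.

```bash
cat >> h.py <<'E'
DIM={"gear":(.0345,.022),"synchro_ring":(.0325,.009),"bearing":(.026,.015),"collar":(.022,.012),"build_stand":(.05,.012)}
def hullfit(mask,t,C,z0=0,dim=None):
    """centre of the cylinder whose outline has the seen outline's centroid"""
    r,h=dim or DIM[t]; c=cv2.convexHull(np.argwhere(mask)[:,::-1].astype(np.float32))
    cen=lambda c:(lambda m:np.array([m["m10"],m["m01"]])/m["m00"])(cv2.moments(c))
    u=cen(c); a=np.linspace(0,2*np.pi,60)
    p=back(u,z0+h/2,C); 
    for _ in range(6):
        P=[proj([p[0]+r*np.cos(b),p[1]+r*np.sin(b),zz],C) for b in a for zz in(z0,z0+h)]
        m=cv2.convexHull(np.float32(P)); e=u-cen(m)
        p=p+back(u+e,z0+h/2,C)-back(u,z0+h/2,C)
    return p[:2],u,cv2.contourArea(c)/cv2.contourArea(m)
def find(name,t,n=3,z0=0,shoot=True):
    C=cam(name)
    if shoot: bot.camera(name)
    for d in bot.silhouettes(name,t)[:n]:
        p,u,k=hullfit(d["mask"],t,C,z0); print(name,t,round(d["confidence"],2),u.round(),"xy",p.round(4),"area ratio",k.round(2))
E
python3 - <<'E'
from h import *
for t in ["build_stand","bearing","collar"]: find("wrist",t,3,shoot=t=="build_stand")
for t in ["build_stand","gear","synchro_ring"]: find("top",t,2,shoot=t=="build_stand")
E
```

```text
Traceback (most recent call last):
  File "h.py", line 30, in find
    p,u,k=hullfit(d["mask"],t,C,z0); print(name,t,round(d["confidence"],2),u.round(),"xy",p.round(4),"area ratio",k.round(2))
                                                                                                                  ^^^^^^^
AttributeError: 'float' object has no attribute 'round'
```

```bash
sed -i 's/k.round(2))/round(k,2))/' h.py
python3 - <<'E'
from h import *
for t in ["build_stand","bearing","collar"]: find("wrist",t,3,shoot=t=="build_stand")
for t in ["build_stand","gear","synchro_ring"]: find("top",t,2,shoot=t=="build_stand")
print(bot.get_obs()["eef_pos"])
E
```

```text
wrist build_stand 0.72 [230. 126.] xy [ 0.4742 -0.0271] area ratio 0.98
wrist bearing 0.93 [445.  86.] xy [ 0.6037 -0.2429] area ratio 0.95
wrist bearing 0.86 [373.  71.] xy [ 0.5896 -0.1587] area ratio 0.95
wrist bearing 0.82 [523. 112.] xy [ 0.6116 -0.3416] area ratio 0.96
wrist collar 0.83 [404. 226.] xy [ 0.436  -0.2786] area ratio 0.92
top build_stand 0.57 [273. 242.] xy [ 0.4733 -0.0267] area ratio 0.98
top gear 0.95 [153. 239.] xy [0.4771 0.2726] area ratio 0.88
top synchro_ring 0.73 [214. 190.] xy [0.6028 0.123 ] area ratio 0.7
[ 0.43630929 -0.10377178  0.25330695]
```

```bash
python3 -m inch '[4,41,0,0,0,0,100, 8,82,0,0,0,0,100, 13,123,0,0,0,0,100, 18,164,0,0,0,0,100, 22,205,0,0,0,0,100, 27,246,0,0,0,0,100, 31,287,0,0,0,0,100, 35,325,-10,0,0,0,100]'
python3 -m inch '[3,25,-25,0,0,0,100, 6,51,-50,0,0,0,100, 6,51,-63,0,0,0,100, 6,51,-63,0,0,0,100, 6,51,-63,0,0,0,100, 6,51,-63,0,0,0,100]'
python3 - <<'E'
from h import *
find("wrist","gear",2); o=bot.get_obs(); print(o["eef_pos"],o["ft_force"],o["clock"])
cv2.imwrite("pics/w2.png",bot.camera("wrist"))
E
```

```text
clock: 3.25
eef_pos: [0.4792, 0.2065, 0.2453]
tool_rot: [0.98, 0.198, 0.0, -0.009]
ft_force: [0.7, -0.2, -0.9]
grip_width: 0.0853
grasp_force: 0.0
clock: 3.75
eef_pos: [0.4944, 0.2327, 0.1815]
tool_rot: [0.977, 0.21, -0.003, -0.016]
ft_force: [0.5, -0.4, 0.2]
grip_width: 0.0852
grasp_force: 0.0
wrist gear 0.76 [243. 196.] xy [0.4756 0.2716] area ratio 0.99
wrist gear 0.46 [501. 306.] xy [ 0.4789 -0.0336] area ratio 1.67
[0.49483887 0.23276657 0.18221237] [-0.51307026 -0.76855195 -0.02672336] 3.85
```

View pics/w2.png

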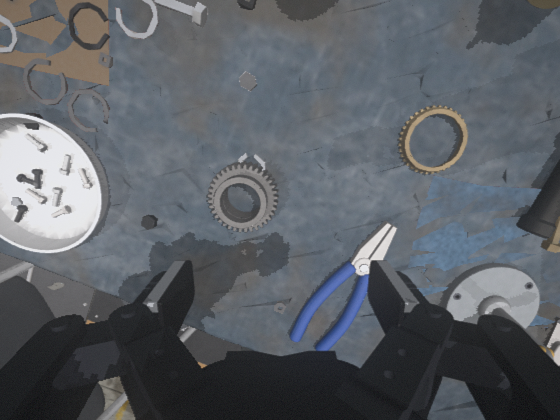

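```bash
python3 - <<'E'
from h import *
o=bot.get_obs(); print(np.round(o["joint_pos"],3)); M=R.from_quat(o["tool_rot"]).as_matrix(); print(M.round(3).tolist())
find("wrist","synchro_ring",1,shoot=False)
E
```

```text
[ 0.422  0.37  -0.004  1.194  0.033  3.141]
[[0.912, 0.411, -0.011], [0.411, -0.911, 0.031], [0.002, -0.033, -0.999]]
wrist synchro_ring 0.65 [433. 139.] xy [0.6019 0.1271] area ratio 0.89
```

Joint 6 hit its limit, so I'll turn the yaw by +0.7 to get well inside the range.

```bash
python3 -m inch '[0,0,0,0,0,0.12,100, 0,0,0,0,0,0.24,100, 0,0,0,0,0,0.36,100, 0,0,0,0,0,0.48,100, 0,0,0,0,0,0.6,100, 0,0,0,0,0,0.7,100, 0,0,0,0,0,0.7,100, 0,0,0,0,0,0.7,100]'
python3 - <<'E'
from h import *
find("wrist","gear",1); o=bot.get_obs(); print(o["eef_pos"],o["tool_rot"],o["joint_pos"],o["clock"])
find("wrist","synchro_ring",1,shoot=False)
E
```

```text
clock: 4.62
eef_pos: [0.4944, 0.2328, 0.1812]
tool_rot: [0.847, 0.532, -0.008, -0.014]
ft_force: [-0.5, -0.5, -0.1]
grip_width: 0.0854
grasp_force: 0.0
wrist gear 0.58 [252. 168.] xy [0.4757 0.2718] area ratio 0.95
[0.49420307 0.23275277 0.1809512 ] [ 0.84661478  0.5319531  -0.00868824 -0.01392243] [0.42712769 0.38732886 0.01813895 1.22254909 0.02527592 2.44647559] 4.7167
wrist synchro_ring 0.83 [421. 238.] xy [0.6014 0.1274] area ratio 0.88
```

```bash
cat >> h.py <<'E'
def go(x,y,z,yaw=None):
    o=bot.get_obs(); M=R.from_quat(o["tool_rot"]); m=M.as_matrix(); yw=np.arctan2(m[1,0],m[0,0]) if yaw is None else yaw
    G=R.from_euler("z",yw)*R.from_euler("x",np.pi)
    print("t",round(o["clock"],2),"shift mm",((np.array([x,y,z])-o["eef_pos"])*1000).round(1),"turn",(G*M.inv()).as_rotvec().round(3),"yaw",round(yw,3),"F",np.round(o["ft_force"],1),"w",round(o["grip_width"]*1000,1))
E
python3 -c "
from h import *
go(.4757,.2718,.046)"
```

```text
t 4.77 shift mm [ -18.5   39.1 -134.9] turn [-0.014 -0.03   0.   ] yaw 1.122 F [ 0.2 -1.2  0.3] w 85.2
```

```bash
python3 -m inch '[-9,20,-20,-0.014,-0.03,0,100, -18,39,-40,-0.014,-0.03,0,100, -18,39,-70,-0.014,-0.03,0,100, -18,39,-90,-0.014,-0.03,0,100, -18,39,-90,-0.014,-0.03,0,100, -18,39,-90,-0.014,-0.03,0,100, -18,39,-90,-0.014,-0.03,0,100]'
python3 - <<'E'
from h import *
find("wrist","gear",1); go(.4757,.2718,.046)
cv2.imwrite("pics/w3.png",bot.camera("wrist"))
E
```

```text
clock: 5.35
eef_pos: [0.4769, 0.2721, 0.0918]
tool_rot: [0.846, 0.533, 0.001, -0.0]
ft_force: [0.2, 0.0, 0.5]
grip_width: 0.0853
grasp_force: 0.0
wrist gear 0.75 [280. 227.] xy [0.4755 0.2715] area ratio 0.98
t 5.45 shift mm [ -1.8  -0.5 -46.4] turn [-0.002  0.003  0.   ] yaw 1.123 F [-0.1 -0.1 -0.6] w 85.3
```

View pics/w3.png

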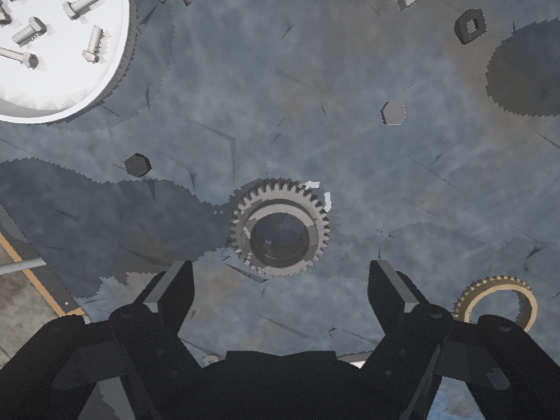

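The gear is centred between the fingers at (280,227). I'll descend and grip it.

```bash
python3 -m inch '[-1.5,-0.5,-25,0,0,0,100, -1.5,-0.5,-45,0,0,0,100, -1.5,-0.5,-46,0,0,0,100, -1.5,-0.5,-46,0,0,0,40, -1.5,-0.5,-46,0,0,0,20, -1.5,-0.5,-46,0,0,0,20, -1.5,-0.5,-46,0,0,0,20]'
python3 -m inch '[0,0,0,0,0,0,20, 0,0,0,0,0,0,20, 0,0,0,0,0,0,20, 0,0,0,0,0,0,20]'; python3 -c "
from h import *
go(.4757,.2718,.046)"
```

```text
clock: 6.08
eef_pos: [0.4762, 0.2719, 0.0468]
tool_rot: [0.846, 0.533, 0.002, 0.0]
ft_force: [0.1, -1.1, 1.9]
grip_width: 0.0449
grasp_force: 60.9
clock: 6.42
eef_pos: [0.4762, 0.2719, 0.0467]
tool_rot: [0.846, 0.533, 0.002, 0.0]
ft_force: [0.5, -1.1, 6.5]
grip_width: 0.0447
grasp_force: 61.1
t 6.42 shift mm [-0.5 -0.1 -0.7] turn [-0.001  0.004  0.   ] yaw 1.124 F [ 0.5 -1.1  6.5] w 44.7
```

```bash
python3 -m inch '[0,0,15,0,0,0,20, 0,0,40,0,0,0,20, 0,0,75,0,0,0,20, 0,0,110,0,0,0,20, 0,0,110,0,0,0,20, 0,0,110,0,0,0,20]'
python3 - <<'E'
from h import *
o=bot.get_obs(); go(.474,-.027,.152)
find("wrist","gear",1,z0=o["eef_pos"][2]-.0465)
cv2.imwrite("pics/w4.png",bot.camera("wrist"))
E
```

```text
clock: 6.92
eef_pos: [0.4761, 0.2723, 0.1572]
tool_rot: [0.846, 0.533, 0.003, 0.0]
ft_force: [-0.3, 0.4, -4.4]
grip_width: 0.0448
grasp_force: 63.2
t 6.92 shift mm [  -2.1 -299.3   -5.2] turn [-0.003  0.005  0.   ] yaw 1.124 F [-0.3  0.4 -4.4] w 44.8
wrist gear 0.65 [280. 253.] xy [0.4757 0.2724] area ratio 0.97
```

View pics/w4.png

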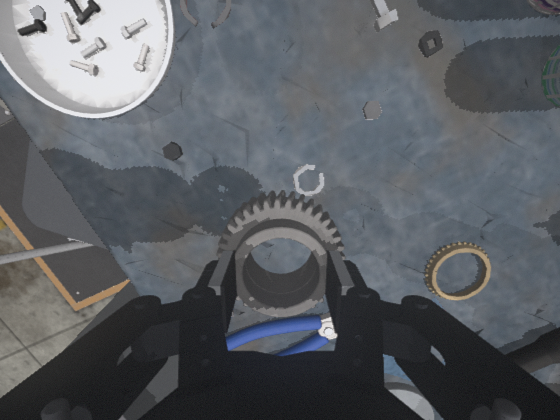

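```bash
python3 -m inch '[0,-30,0,0,0,0,20, 0,-70,0,0,0,0,20, 0,-110,0,0,0,0,20, 0,-150,0,0,0,0,20, 0,-185,0,0,0,0,20, -40,-210,0,-0.003,0.005,0,20, -80,-220,0,-0.003,0.005,0,20, -80,-220,0,-0.003,0.005,0,20]'
python3 -m inch '[0,0,0,0,0,0,20, 0,0,0,0,0,0,20]'
python3 - <<'E'
from h import *
find("wrist","build_stand",1); C=cam("wrist")
d=bot.spot_point("wrist","ball_ring")[:1]; print([(x["confidence"],x["uv"],back(x["uv"],.079,C)) for x in d])
go(.474,-.027,.157)
cv2.imwrite("pics/w5.png",bot.camera("wrist"))
E
```

```text
clock: 7.73
eef_pos: [0.382, 0.0481, 0.1497]
tool_rot: [0.847, 0.532, -0.012, -0.004]
ft_force: [-2.9, -0.1, -5.1]
grip_width: 0.0444
grasp_force: 63.5
clock: 7.9
eef_pos: [0.3935, 0.0511, 0.1535]
tool_rot: [0.846, 0.533, -0.004, -0.001]
ft_force: [0.7, -0.9, -4.7]
grip_width: 0.0441
grasp_force: 63.6
wrist build_stand 0.97 [395. 236.] xy [ 0.4753 -0.03  ] area ratio 1.02
[(0.68, [428.1, 273.7], array([ 0.47702744, -0.02783955,  0.079     ]))]
t 8.05 shift mm [ 78.3 -78.8   2.6] turn [ 0.003 -0.005  0.   ] yaw 1.125 F [-0.2 -0.4 -4.5] w 44.4
```

View pics/w5.png

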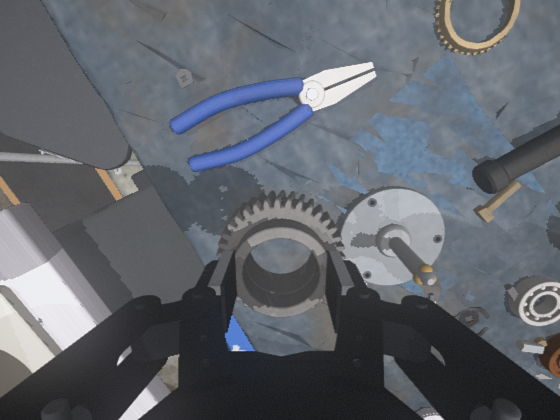

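```bash
python3 - <<'E'
from h import *
find("wrist","build_stand",1); C=cam("wrist")
im=cv2.imread("pics/w5.png"); 
for x,y in [(.4753,-.03),(.474,-.027),(.4748,-.0285)]:
    print((x,y),[proj([x,y,z],C).round() for z in(.012,.079,.089)])
go(.4748,-.0285,.157)
cv2.imwrite("pics/w6.png",cv2.resize(bot.camera("wrist")[170:300,330:460],(650,650),interpolation=cv2.INTER_CUBIC)[:600])
E
```

```text
wrist build_stand 0.78 [393. 237.] xy [ 0.476  -0.0295] area ratio 1.0
(0.4753, -0.03) [array([394., 241.]), array([427., 277.]), array([434., 284.])]
(0.474, -0.027) [array([392., 239.]), array([424., 274.]), array([430., 281.])]
(0.4748, -0.0285) [array([393., 240.]), array([426., 276.]), array([432., 283.])]
t 8.2 shift mm [ 79.5 -80.2   2.6] turn [ 0.003 -0.005  0.   ] yaw 1.125 F [ 0.4 -0.5 -4.3] w 44.2
```

View pics/w6.png

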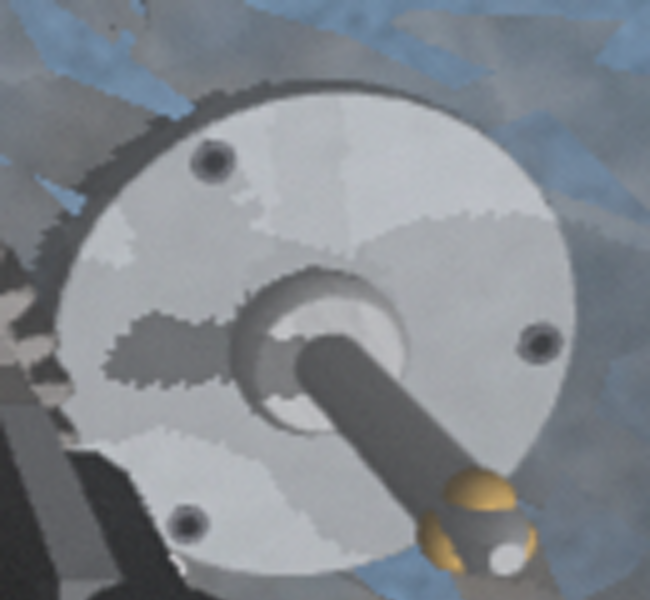

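The tip appears at (432,281) and the spigot at (394,240), which puts the stand at about (0.475,-0.0285). I'll move above it.

```bash
python3 -m inch '[20,-20,2,0,0,0,20, 45,-45,2,0.003,-0.005,0,20, 65,-65,2,0.003,-0.005,0,20, 79,-80,2,0.003,-0.005,0,20, 79,-80,2,0.003,-0.005,0,20, 79,-80,2,0.003,-0.005,0,20, 79,-80,2,0.003,-0.005,0,20, 79,-80,2,0.003,-0.005,0,20]'
python3 - <<'E'
from h import *
C=cam("wrist"); im=bot.camera("wrist"); go(.475,-.0285,.058)
print([proj([.4748,-.0285,z],C).round() for z in(.012,.079,.089)])
cv2.imwrite("pics/w7.png",cv2.resize(im[190:330,210:350],(600,600),interpolation=cv2.INTER_CUBIC))
E
```

```text
clock: 8.92
eef_pos: [0.4727, -0.028, 0.1561]
tool_rot: [0.846, 0.533, -0.001, -0.001]
ft_force: [-0.6, 0.2, -4.7]
grip_width: 0.0449
grasp_force: 63.8
t 8.97 shift mm [  2.2  -0.6 -98.3] turn [-0.    -0.001  0.   ] yaw 1.125 F [-0.1 -0.  -3.9] w 44.1
[array([284., 201.]), array([285., 226.]), array([285., 231.])]
```

View pics/w7.png

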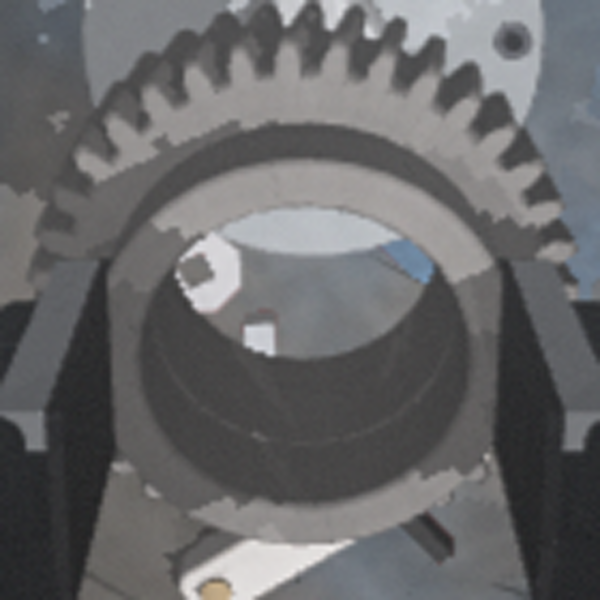

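```bash
python3 -m inch '[2,-0.5,-10,0,0,0,20, 2,-0.5,-30,0,0,0,20, 2,-0.5,-50,0,0,0,20, 2,-0.5,-60,0,0,0,20, 2,-0.5,-75,0,0,0,20, 2,-0.5,-86,0,0,0,20, 2,-0.5,-86,0,0,0,20, 2,-0.5,-86,0,0,0,20]'
python3 -c "
from h import *
go(.475,-.0285,.058)"
```

```text
clock: 9.63
eef_pos: [0.4746, -0.0288, 0.0697]
tool_rot: [0.846, 0.533, -0.001, -0.001]
ft_force: [0.6, 0.4, -3.2]
grip_width: 0.0447
grasp_force: 63.8
t 9.63 shift mm [  0.4   0.3 -11.7] turn [-0.    -0.003  0.   ] yaw 1.125 F [ 0.6  0.4 -3.2] w 44.7
```

```bash
python3 -m inch '[0,0,-4,0,0,0,20, 0,0,-7,0,0,0,20, 0,0,-10,0,0,0,20, 0,0,-11,0,0,0,20, 0,0,-11,0,0,0,20, 0,0,-11,0,0,0,20]'
python3 -c "
from h import *
go(.475,-.0285,.0587)"
```

```text
clock: 10.13
eef_pos: [0.4755, -0.0288, 0.0594]
tool_rot: [0.846, 0.533, 0.0, -0.0]
ft_force: [0.5, 2.9, -5.1]
grip_width: 0.0447
grasp_force: 63.7
t 10.13 shift mm [-0.5  0.3 -0.7] turn [-0.001 -0.    -0.   ] yaw 1.124 F [ 0.5  2.9 -5.1] w 44.7
```

```bash
python3 -m inch '[0,0,-1,0,0,0,20, 0,0,-1,0,0,0,20, 0,0,-1,0,0,0,60, 0,0,-1,0,0,0,100, 0,0,-1,0,0,0,100, 0,0,-1,0,0,0,100, 0,0,-1,0,0,0,100]'
python3 -m inch '[0,0,20,0,0,0,100, 0,0,55,0,0,0,100, 0,0,90,0,0,0,100, 0,0,100,0,0,0,100, 0,0,100,0,0,0,100, 0,0,100,0,0,0,100]'
python3 - <<'E'
from h import *
find("wrist","gear",1,z0=.012); C=cam("wrist"); im=bot.camera("wrist"); go(.6014,.1272,.16)
cv2.imwrite("pics/w8.png",im)
E
```

```text
clock: 10.72
eef_pos: [0.476, -0.0295, 0.0588]
tool_rot: [0.846, 0.533, 0.0, 0.0]
ft_force: [-0.1, -0.4, 0.2]
grip_width: 0.0856
grasp_force: 0.0
clock: 11.22
eef_pos: [0.476, -0.0293, 0.159]
tool_rot: [0.846, 0.533, 0.001, 0.001]
ft_force: [-0.5, -0.0, 0.0]
grip_width: 0.0852
grasp_force: 0.0
wrist gear 0.93 [279. 205.] xy [ 0.4744 -0.0289] area ratio 0.99
t 11.37 shift mm [127.1 156.4   3.1] turn [-0.    -0.004  0.   ] yaw 1.124 F [-0.6  0.9 -1.1] w 85.3
```

View pics/w8.png

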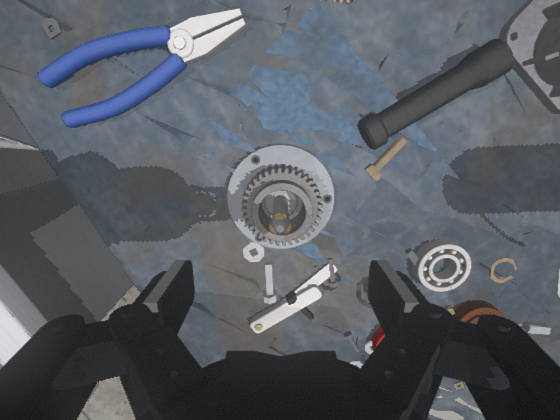

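The gear is seated around the post at (281,205). Next is the synchro ring.

```bash
python3 -m inch '[20,25,0,0,0,0,100, 45,55,0,0,0,0,100, 70,86,0,0,0,0,100, 95,117,0,0,0,0,100, 116,143,-10,0,0,0,100, 127,156,-40,0,-0.003,0,100, 127,156,-65,0,-0.003,0,100, 127,156,-65,0,-0.003,0,100]'
python3 -m inch '[0,0,0,0,0,0,100, 0,0,0,0,0,0,100]'
python3 - <<'E'
from h import *
find("wrist","synchro_ring",1); im=bot.camera("wrist"); go(.6014,.1272,.023)
cv2.imwrite("pics/w9.png",im)
E
```

```text
clock: 12.03
eef_pos: [0.5979, 0.1271, 0.0854]
tool_rot: [0.846, 0.534, -0.005, -0.002]
ft_force: [-0.9, -0.0, -1.2]
grip_width: 0.0853
grasp_force: 0.0
clock: 12.2
eef_pos: [0.6022, 0.1264, 0.0935]
tool_rot: [0.846, 0.533, 0.001, 0.001]
ft_force: [0.6, 0.5, 0.6]
grip_width: 0.0854
grasp_force: 0.0
wrist synchro_ring 0.78 [282. 219.] xy [0.6029 0.1269] area ratio 0.92
t 12.35 shift mm [ -2.2   0.8 -72.6] turn [-0.001  0.006  0.   ] yaw 1.123 F [ 0.6 -0.2  0.9] w 85.4
```

View pics/w9.png

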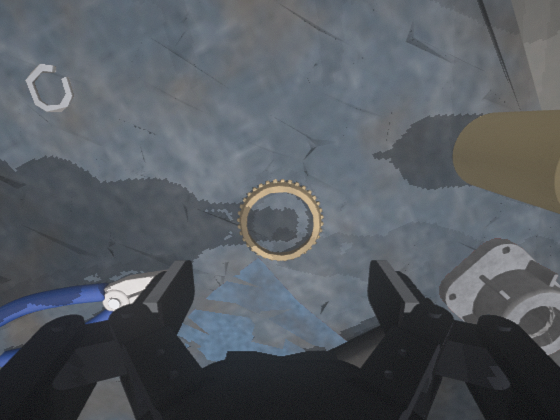

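```bash
python3 -m inch '[-0.7,0.5,-30,0,0.005,0,100, -0.7,0.5,-60,0,0.005,0,100, -0.7,0.5,-70,0,0.005,0,100, -0.7,0.5,-70.5,0,0.005,0,100, -0.7,0.5,-70.5,0,0.005,0,70, -0.7,0.5,-70.5,0,0.005,0,40, -0.7,0.5,-70.5,0,0.005,0,40, -0.7,0.5,-70.5,0,0.005,0,40]'
python3 -c "
from h import *
go(.475,-.0288,.12)"
```

```text
clock: 13.02
eef_pos: [0.6063, 0.1285, 0.0293]
tool_rot: [0.846, 0.533, 0.004, 0.001]
ft_force: [5.4, -3.2, 12.1]
grip_width: 0.0387
grasp_force: 5.7
t 13.02 shift mm [-131.3 -157.3   90.7] turn [-0.003  0.008  0.   ] yaw 1.124 F [ 5.4 -3.2 12.1] w 38.7
```

The fingers closed past the ring, so I'll open, rise and look.

```bash
python3 -m inch '[0,0,10,0,0,0,100, 0,0,30,0,0,0,100, 0,0,60,0,0,0,100, 0,0,70,0,0,0,100, 0,0,70,0,0,0,100, 0,0,70,0,0,0,100, 0,0,70,0,0,0,100]'
python3 - <<'E'
from h import *
find("wrist","synchro_ring",1); im=bot.camera("wrist"); go(.6029,.1269,.023)
cv2.imwrite("pics/w10.png",im)
E
```

```text
clock: 13.6
eef_pos: [0.6011, 0.1272, 0.0922]
tool_rot: [0.846, 0.533, -0.002, -0.001]
ft_force: [0.5, -0.0, -0.4]
grip_width: 0.085
grasp_force: 0.0
wrist synchro_ring 0.65 [284. 220.] xy [0.6029 0.1268] area ratio 0.92
t 13.75 shift mm [  2.2  -0.2 -68.3] turn [ 0.001 -0.005  0.   ] yaw 1.124 F [ 0.1 -0.2 -0.2] w 85.2
```

View pics/w10.png

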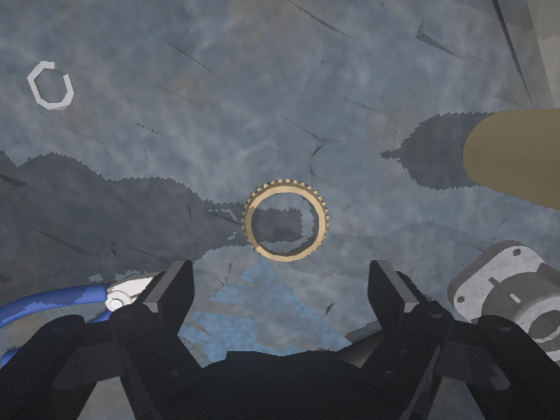

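The ring hasn't moved, and the pads passed above it because the tips sit further back when open. I'll go about 7 mm deeper.

```bash
python3 -m inch '[2,0,-30,0,-0.005,0,100, 2,0,-60,0,-0.005,0,100, 2,0,-74,0,-0.005,0,100, 2,0,-74,0,-0.005,0,100, 2,0,-74,0,-0.005,0,75, 2,0,-74,0,-0.005,0,50, 2,0,-74,0,-0.005,0,50, 2,0,-74,0,-0.005,0,50]'
python3 -c "
from h import *
go(.475,-.0288,.12)"
```

```text
clock: 14.42
eef_pos: [0.6053, 0.1277, 0.021]
tool_rot: [0.846, 0.533, 0.003, 0.001]
ft_force: [-0.5, -1.4, 1.8]
grip_width: 0.0585
grasp_force: 64.2
t 14.42 shift mm [-130.3 -156.5   99. ] turn [-0.001  0.006  0.   ] yaw 1.124 F [-0.5 -1.4  1.8] w 58.5
```

```bash
python3 -m inch '[0,0,20,0,0,0,50, 0,0,55,0,0,0,50, 0,0,90,0,0,0,50, -20,-24,120,0,0,0,50, -45,-54,120,0,0,0,50, -70,-84,120,0,0,0,50, -95,-114,120,0,0,0,50, -115,-138,120,0,0,0,50]'
python3 -m inch '[-15,-18,0,0,0,0,50, -15,-18,0,0,0,0,50, -15,-18,0,0,0,0,50, -15,-18,0,0,0,0,50, -15,-18,0,0,0,0,50]'
python3 - <<'E'
from h import *
o=bot.get_obs(); find("wrist","synchro_ring",1,z0=o["eef_pos"][2]-.019); im=bot.camera("wrist"); go(.475,-.0288,.053); print(o["eef_pos"])
find("wrist","gear",1,z0=.012,shoot=False)
cv2.imwrite("pics/w11.png",im[:,100:460])
E
```

```text
clock: 15.08
eef_pos: [0.4873, -0.0122, 0.1402]
tool_rot: [0.846, 0.533, 0.002, 0.001]
ft_force: [-0.2, -0.7, -1.2]
grip_width: 0.0585
grasp_force: 64.6
clock: 15.5
eef_pos: [0.4751, -0.0281, 0.1396]
tool_rot: [0.846, 0.533, 0.002, 0.001]
ft_force: [0.4, -0.2, -0.5]
grip_width: 0.0586
grasp_force: 64.6
wrist synchro_ring 0.29 [279. 202.] xy [0.4888 0.003 ] area ratio 0.65
t 15.65 shift mm [  0.4  -0.9 -86. ] turn [-0.     0.003  0.   ] yaw 1.126 F [ 0.5  0.6 -0.9] w 58.4
[ 0.475127   -0.02806162  0.13959203]
wrist gear 0.73 [281. 212.] xy [ 0.4742 -0.0283] area ratio 0.94
```

View pics/w11.png

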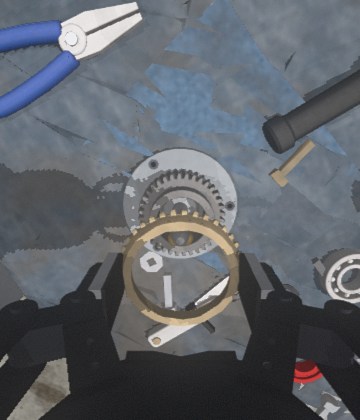

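```bash
python3 - <<'E'
from h import *
C=cam("wrist"); im=cv2.imread("pics/w11.png"); o=bot.get_obs()
hsv=cv2.cvtColor(im,cv2.COLOR_BGR2HSV); m=cv2.inRange(hsv,(12,70,60),(30,255,255)); m[:205]=0;m[330:]=0;m[:,:115]=0;m[:,246:]=0
n,l,s,_=cv2.connectedComponentsWithStats(m); k=1+np.argmax(s[1:,4]); M=np.zeros((420,560),bool); M[:,100:460]=l==k; print(s[k])
print(hullfit(M,"synchro_ring",C,z0=o["eef_pos"][2]-.0195), o["eef_pos"])
E
```

```text
[134 221 103  34 867]
(array([ 0.48352806, -0.01464558]), array([286.78674797, 237.39634146]), 0.1487726101573935) [ 0.4743576  -0.02798058  0.13885096]
```

```bash
python3 - <<'E'
from h import *
C=cam("wrist"); o=bot.get_obs(); e=o["eef_pos"]; print(e,back((281,268),e[2]-.0105,C),[proj([e[0],e[1],e[2]-.0105],C)])
for r in (.0265,.033):
    P=np.array([proj([e[0]+r*np.cos(b),e[1]+r*np.sin(b),e[2]-.0105],C) for b in np.linspace(0,6.28,200)]); print(P.min(0),P.max(0))
go(.4746,-.0287,.07)
E
```

```text
[ 0.4743576  -0.02798058  0.13885096] [ 0.47523801 -0.02551846  0.12835096] [array([281.53779487, 272.74987137])]
[227.78664021 221.97789857] [335.26169099 318.52927013]
[214.55384744 208.66681537] [348.48889211 329.07856795]
t 15.7 shift mm [  0.2  -0.7 -68.9] turn [-0.     0.003  0.   ] yaw 1.126 F [-0.  -0.8 -1.2] w 58.6
```

The ring is held centred on the tool, so I'll lower it.

```bash
python3 -m inch '[0,-0.7,-30,0,0,0,50, 0,-0.7,-55,0,0,0,50, 0,-0.7,-69,0,0,0,50, 0,-0.7,-72,0,0,0,50, 0,-0.7,-76,0,0,0,50, 0,-0.7,-80,0,0,0,50, 0,-0.7,-80,0,0,0,50, 0,-0.7,-80,0,0,0,50]'
python3 -c "
from h import *
go(.4746,-.0287,.0535)"
```

```text
clock: 16.37
eef_pos: [0.4748, -0.0289, 0.0595]
tool_rot: [0.846, 0.533, 0.002, 0.001]
ft_force: [2.4, 1.2, -1.3]
grip_width: 0.0589
grasp_force: 66.3
t 16.37 shift mm [-0.2  0.2 -6. ] turn [-0.001  0.004  0.   ] yaw 1.125 F [ 2.4  1.2 -1.3] w 58.9
```

```bash
python3 -m inch '[-0.3,0,-2,0,0,0,50, -0.5,0,-4,0,0,0,50, -0.5,0,-5.5,0,0,0,50, -0.5,0,-5.5,0,0,0,50, -0.5,0,-5.5,0,0,0,50]'
python3 -c "
from h import *
go(.4746,-.0287,.0535)"
```

```text
clock: 16.78
eef_pos: [0.4748, -0.0287, 0.0549]
tool_rot: [0.846, 0.533, 0.003, 0.001]
ft_force: [1.3, 3.9, 7.9]
grip_width: 0.0586
grasp_force: 67.4
t 16.78 shift mm [-0.2 -0.  -1.4] turn [-0.002  0.006  0.   ] yaw 1.125 F [1.3 3.9 7.9] w 58.6
```

```bash
python3 -m inch '[0,0,0,0,0,0,80, 0,0,0,0,0,0,100, 0,0,0,0,0,0,100, 0,0,30,0,0,0,100, 0,0,70,0,0,0,100, 0,0,100,0,0,0,100, 0,0,100,0,0,0,100, 0,0,100,0,0,0,100]'
python3 - <<'E'
from h import *
C=cam("wrist"); im=bot.camera("wrist"); go(.5896,-.1587,.16)
find("wrist","synchro_ring",1,z0=.034,shoot=False);find("wrist","gear",1,z0=.012,shoot=False);find("wrist","bearing",3,shoot=False)
cv2.imwrite("pics/w12.png",cv2.resize(im[130:330,180:480],(750,500),interpolation=cv2.INTER_CUBIC))
E
```

```text
clock: 17.45
eef_pos: [0.4745, -0.0298, 0.1551]
tool_rot: [0.846, 0.533, 0.002, 0.002]
ft_force: [-0.7, -0.0, -0.2]
grip_width: 0.0855
grasp_force: 0.0
t 17.5 shift mm [ 116.5 -129.     6.6] turn [0.001 0.003 0.   ] yaw 1.124 F [ 0.1  0.5 -1.1] w 85.5
wrist synchro_ring 0.88 [279. 210.] xy [ 0.472  -0.0286] area ratio 0.91
wrist gear 0.93 [280. 202.] xy [ 0.4731 -0.0252] area ratio 0.8
wrist bearing 0.57 [474. 311.] xy [ 0.6007 -0.2222] area ratio 0.29
wrist bearing 0.55 [377. 337.] xy [ 0.4989 -0.2085] area ratio 0.06
```

View pics/w12.png

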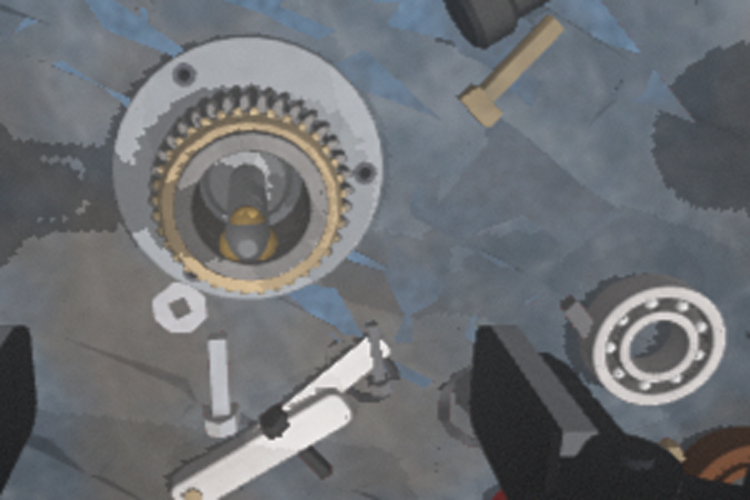

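The ring lies round the hub. Small bolts lie near the bearing on its left and lower side, so I'll turn so that the fingers close along x there.

```bash
python3 -m inch '[20,-22,0,0,0,0.12,100, 45,-50,0,0,0,0.24,100, 72,-80,0,0,0,0.36,100, 97,-108,0,0,0,0.48,100, 116,-129,0,0,0,0.6,100, 116,-129,-10,0,0.003,0.62,100, 116,-129,-25,0,0.003,0.62,100, 116,-129,-25,0,0.003,0.62,100]'
python3 -m inch '[0,0,0,0,0,0,100, 0,0,0,0,0,0,100, 0,0,0,0,0,0,100]'
python3 - <<'E'
from h import *
C=cam("wrist"); im=bot.camera("wrist"); cv2.imwrite("pics/w13.png",im)
for d in bot.silhouettes("wrist","bearing")[:4]:
    p,u,k=hullfit(d["mask"],"bearing",C); print(d["confidence"],u,p,round(k,2),"bgr",np.median(im[d["mask"]],0))
go(.5896,-.1587,.0225)
# edge clutter in finger swept areas at z~5mm
from math import cos,sin
g=cv2.cvtColor(im,cv2.COLOR_BGR2GRAY); hsv=cv2.cvtColor(im,cv2.COLOR_BGR2HSV)
for s in(1,-1):
  for a in(30,36,42,48,54,60):
    print(s*a,[ "%d/%d"%(g[int(v),int(u)],hsv[int(v),int(u),1]) for b in(-12,-6,0,6,12) for u,v in [proj([.5896+s*a/1000*.985-b/1000*.17,-.1587+s*a/1000*.17+b/1000*.985,.003],C)]])
E
```

```text
clock: 18.32
eef_pos: [0.5863, -0.1579, 0.1232]
tool_rot: [0.644, 0.765, -0.002, -0.005]
ft_force: [-1.2, 1.2, -1.1]
grip_width: 0.0854
grasp_force: 0.0
clock: 18.57
eef_pos: [0.5894, -0.1579, 0.1291]
tool_rot: [0.643, 0.766, 0.0, -0.0]
ft_force: [0.4, -0.5, -0.8]
grip_width: 0.0855
grasp_force: 0.0
0.88 [281.76920025 210.88516692] [ 0.58939894 -0.15910697] 0.94 bgr [198.  199.5 204. ]
0.88 [280.91428758 298.23471516] [ 0.60347316 -0.24337193] 0.97 bgr [ 65.  84. 117.]
0.78 [192.8712708  269.82766781] [ 0.52017606 -0.22816367] 0.81 bgr [ 66.  66. 193.]
t 18.67 shift mm [-1.00e-01 -7.00e-01 -1.07e+02] turn [-0.     0.001  0.   ] yaw 1.745 F [ 0.2 -0.8 -0.6] w 85.3
30 ['124/34', '110/40', '114/38', '110/40', '109/42']
36 ['118/40', '120/40', '113/39', '114/38', '114/45']
42 ['115/42', '123/30', '115/33', '116/33', '113/39']
48 ['120/39', '125/27', '119/24', '116/29', '116/25']
54 ['116/40', '118/40', '110/24', '106/29', '108/27']
60 ['114/40', '114/35', '113/35', '88/37', '81/29']
-30 ['119/41', '115/38', '91/38', '95/39', '119/41']
-36 ['118/43', '113/41', '114/38', '122/38', '121/38']
-42 ['113/41', '116/38', '119/35', '113/43', '117/43']
-48 ['128/30', '120/39', '117/40', '91/29', '106/41']
-54 ['128/30', '121/35', '119/41', '112/44', '107/43']
-60 ['114/31', '91/6', '118/36', '108/45', '74/3']
```

Finger areas are clear, and the bright bearing is confirmed at (0.5894,-0.1591). I'll grasp it.

```bash
python3 -m inch '[0,-1,-35,0,0,0,100, 0,-1,-70,0,0,0,100, 0,-1,-95,0,0,0,100, 0,-1,-107,0,0,0,100, 0,-1,-107,0,0,0,100, 0,-1,-107,0,0,0,60, 0,-1,-107,0,0,0,30, 0,-1,-107,0,0,0,30]'
python3 -m inch '[0,0,0,0,0,0,30, 0,0,0,0,0,0,30]'
python3 -c "
from h import *
go(.4746,-.0287,.14)"
```

```text
clock: 19.33
eef_pos: [0.5911, -0.1599, 0.024]
tool_rot: [0.643, 0.766, 0.001, 0.002]
ft_force: [-2.2, 0.5, 18.4]
grip_width: 0.0514
grasp_force: 20.3
clock: 19.5
eef_pos: [0.5912, -0.1599, 0.0248]
tool_rot: [0.643, 0.766, 0.001, 0.002]
ft_force: [-0.8, -0.2, 5.5]
grip_width: 0.0492
grasp_force: 60.9
t 19.5 shift mm [-116.6  131.2  115.2] turn [ 0.001  0.004 -0.   ] yaw 1.744 F [-0.8 -0.2  5.5] w 49.2
```

```bash
python3 -m inch '[0,0,20,0,0,0,30, 0,0,55,0,0,0,30, 0,0,90,0,0,0,30, -20,22,118,0,0,0,30, -45,50,118,0,0,0,30, -72,80,118,0,0,0,30, -97,108,118,0,0,0,30, -112,126,118,0,0,0,30]'
python3 -m inch '[-4,5,0,0,0.003,0,30, -4,5,0,0,0.003,0,30, -4,5,0,0,0.003,0,30, -4,5,0,0,0.003,0,30, -4,5,0,0,0.003,0,30]'
python3 - <<'E'
from h import *
C=cam("wrist"); o=bot.get_obs(); e=o["eef_pos"]; im=bot.camera("wrist"); cv2.imwrite("pics/w14.png",im); go(.4746,-.0287,.14)
for d in bot.silhouettes("wrist","bearing")[:2]:
    p,u,k=hullfit(d["mask"],"bearing",C,z0=e[2]-.0245); print(d["confidence"],u,p,round(k,2)); ys,xs=np.where(d["mask"]); print(xs.min(),xs.max(),ys.min(),ys.max())
P=np.array([proj([e[0]+.026*np.cos(b),e[1]+.026*np.sin(b),z],C) for z in(e[2]-.0245,e[2]-.0095) for b in np.linspace(0,6.28,200)]); print("pred",P.min(0),P.max(0))
find("wrist","synchro_ring",1,z0=.034,shoot=False);find("wrist","build_stand",1,shoot=False)
for d in bot.spot_point("wrist","ball_ring")[:1]: print(d,back(d["uv"],.079,C))
for d in bot.spot_point("wrist","bearing")[:1]: print(d,back(d["uv"],e[2]-.0245,C),e)
E
```

```text
clock: 20.17
eef_pos: [0.4747, -0.0314, 0.1408]
tool_rot: [0.643, 0.766, 0.0, -0.001]
ft_force: [-0.7, 0.2, -1.0]
grip_width: 0.0495
grasp_force: 62.7
clock: 20.58
eef_pos: [0.4746, -0.0293, 0.1398]
tool_rot: [0.644, 0.765, -0.001, -0.001]
ft_force: [-0.3, -0.2, -2.1]
grip_width: 0.0494
grasp_force: 62.7
t 20.63 shift mm [0.2 0.5 0.4] turn [-0.    -0.003 -0.   ] yaw 1.743 F [-0.6  0.4 -1.8] w 49.2
0.8 [280.52301239 265.37450005] [ 0.4732556 -0.027991 ] 0.98
230 331 213 317
pred [229.74296151 214.87088394] [335.81646925 319.74784752]
wrist synchro_ring 0.58 [280. 214.] xy [ 0.4721 -0.0274] area ratio 0.81
wrist build_stand 0.97 [282. 200.] xy [ 0.4731 -0.0254] area ratio 0.96
{'uv': [284.4, 257.5], 'confidence': 0.72} [ 0.47520748 -0.02717781  0.11527781] [ 0.47461545 -0.02927357  0.13977781]
```

```bash
python3 -m inch '[1,0,-15,0,-0.003,0,30, 1,0,-22,0,-0.003,0,30, 1,0,-27,0,-0.003,0,30, 1,0,-31,0,-0.003,0,30, 1,0,-34,0,-0.003,0,30, 1,0,-34,0,-0.003,0,30]'
python3 -c "
from h import *
go(.4756,-.0292,.0728)"
```

```text
clock: 21.38
eef_pos: [0.474, -0.0283, 0.1049]
tool_rot: [0.643, 0.766, -0.0, -0.001]
ft_force: [-0.2, -0.1, -1.6]
grip_width: 0.0492
grasp_force: 62.7
t 21.38 shift mm [  1.6  -0.9 -32.1] turn [-0.001 -0.002 -0.   ] yaw 1.744 F [-0.2 -0.1 -1.6] w 49.2
```

```bash
python3 -m inch '[1,-0.5,0,0,0,0,30, 1.5,-0.8,-3,0,0,0,30, 1.5,-0.8,-6,0,0,0,30, 1.5,-0.8,-10,0,0,0,30, 1.5,-0.8,-13,0,0,0,30, 1.5,-0.8,-13,0,0,0,30]'
python3 -c "
from h import *
go(.4756,-.0292,.0728)"
```

```text
clock: 21.88
eef_pos: [0.4752, -0.0291, 0.0917]
tool_rot: [0.643, 0.766, -0.0, -0.001]
ft_force: [-0.2, 0.4, -0.9]
grip_width: 0.0494
grasp_force: 62.7
t 21.88 shift mm [  0.4  -0.1 -18.9] turn [-0.001 -0.002 -0.   ] yaw 1.744 F [-0.2  0.4 -0.9] w 49.4
```

Past the balls without any contact force. Continuing down.

```bash
python3 -m inch '[0.2,0,-5,0,0,0,30, 0.2,0,-10,0,0,0,30, 0.2,0,-14,0,0,0,30, 0.2,0,-17,0,0,0,30, 0.2,0,-18.5,0,0,0,30, 0.2,0,-18.5,0,0,0,30, 0.2,0,-18.5,0,0,0,30]'
python3 -c "
from h import *
go(.4756,-.0292,.0728)"
```

```text
clock: 22.47
eef_pos: [0.476, -0.0292, 0.0739]
tool_rot: [0.643, 0.766, -0.0, -0.001]
ft_force: [0.2, -0.1, -1.5]
grip_width: 0.0489
grasp_force: 62.8
t 22.47 shift mm [-0.4 -0.  -1.1] turn [-0.001 -0.001 -0.   ] yaw 1.744 F [ 0.2 -0.1 -1.5] w 48.9
```

```bash
python3 -m inch '[0,0,-1,0,0,0,30, 0,0,-2,0,0,0,30, 0,0,-2,0,0,0,30, 0,0,-2,0,0,0,30]'
python3 -c "
from h import *
go(.4756,-.0292,.0728)"
```

```text
clock: 22.8
eef_pos: [0.4765, -0.0292, 0.0729]
tool_rot: [0.643, 0.766, 0.0, 0.0]
ft_force: [-1.8, 0.2, 5.9]
grip_width: 0.0497
grasp_force: 63.4
t 22.8 shift mm [-0.9 -0.  -0.1] turn [-0.001  0.001  0.   ] yaw 1.744 F [-1.8  0.2  5.9] w 49.7
```

```bash
python3 -m inch '[0,0,0,0,0,0,70, 0,0,0,0,0,0,100, 0,0,0,0,0,0,100, 0,0,25,0,0,0,100, 0,0,60,0,0,0,100, 0,0,85,0,0,0,100, 0,0,85,0,0,0,100, 0,0,85,0,0,0,100]'
python3 - <<'E'
from h import *
C=cam("wrist"); im=bot.camera("wrist"); cv2.imwrite("pics/w15.png",im)
for d in bot.silhouettes("wrist","bearing")[:4]:
    p,u,k=hullfit(d["mask"],"bearing",C,z0=.048); print(d["confidence"],u,p,round(k,2),np.median(im[d["mask"]],0))
find("wrist","synchro_ring",1,z0=.034,shoot=False);find("wrist","build_stand",1,shoot=False);find("wrist","collar",2,shoot=False)
for d in bot.spot_point("wrist","ball_ring")[:1]: print(d,back(d["uv"],.079,C))
go(.436,-.2786,.13)
E
```

```text
clock: 23.47
eef_pos: [0.4774, -0.0293, 0.1585]
tool_rot: [0.643, 0.766, 0.001, 0.001]
ft_force: [0.1, -0.0, 0.2]
grip_width: 0.0852
grasp_force: 0.0
0.82 [278.72671429 214.3082381 ] [ 0.4749827  -0.02809912] 0.96 [157. 158. 162.]
0.63 [283.22727273 353.42424242] [ 0.50194669 -0.15978172] 0.01 [43. 42. 98.]
wrist synchro_ring 0.77 [274. 202.] xy [ 0.4677 -0.0232] area ratio 0.7
wrist build_stand 0.81 [278. 194.] xy [ 0.4701 -0.0246] area ratio 0.93
{'uv': [276.5, 223.4], 'confidence': 0.57} [ 0.47340029 -0.02791845  0.079     ]
t 23.77 shift mm [ -39.1 -249.5  -25.7] turn [-0.001 -0.003 -0.   ] yaw 1.744 F [0.3 0.2 0.3] w 85.4
```

```bash
python3 -m inch '[-4,-30,0,0,0,-0.1,100, -10,-70,0,0,0,-0.22,100, -17,-110,0,0,0,-0.34,100, -23,-150,0,0,0,-0.46,100, -30,-190,0,0,0,-0.58,100, -36,-230,0,0,0,-0.7,100, -39,-249.5,-15,0,-0.002,-0.7,100, -39,-249.5,-26,0,-0.002,-0.7,100]'
python3 -m inch '[0,0,0,0,0,0,100, 0,0,0,0,0,0,100, 0,0,0,0,0,0,100, 0,0,0,0,0,0,100]'
python3 - <<'E'
from h import *
C=cam("wrist"); im=bot.camera("wrist"); cv2.imwrite("pics/w16.png",im)
for d in bot.silhouettes("wrist","collar")[:2]:
    p,u,k=hullfit(d["mask"],"collar",C); print(d["confidence"],u,p,round(k,2),"bgr",np.median(im[d["mask"]],0))
go(.436,-.2786,.0225)
o=bot.get_obs(); m=R.from_quat(o["tool_rot"]).as_matrix(); y=m[:2,1]; x=m[:2,0]; c=p if k>.8 else np.array([.436,-.2786])
c=np.array([.436,-.2786]); g=cv2.cvtColor(im,cv2.COLOR_BGR2GRAY); hsv=cv2.cvtColor(im,cv2.COLOR_BGR2HSV)
for a in(26,32,38,44,50,56,60,-26,-32,-38,-44,-50,-56,-60):
    print(a,["%d/%d"%(g[int(v),int(u)],hsv[int(v),int(u),1]) for b in(-12,-6,0,6,12) for u,v in [proj([*(c+a/1000*y+b/1000*x),.003],C)]])
E
```

```text
clock: 24.43
eef_pos: [0.4363, -0.2832, 0.1301]
tool_rot: [0.868, 0.496, 0.001, 0.001]
ft_force: [0.8, 0.3, -0.4]
grip_width: 0.0857
grasp_force: 0.0
clock: 24.77
eef_pos: [0.4376, -0.2781, 0.1316]
tool_rot: [0.866, 0.499, 0.001, 0.001]
ft_force: [0.3, 0.4, -0.8]
grip_width: 0.0853
grasp_force: 0.0
0.94 [279.31393909 208.81802426] [ 0.43592446 -0.27837166] 0.94 bgr [229. 224. 226.]
t 24.87 shift mm [  -1.7   -0.5 -109.2] turn [0.    0.003 0.   ] yaw 1.046 F [ 0.7  0.4 -0.2] w 85.7
26 ['102/41', '103/40', '100/41', '106/41', '104/36']
32 ['102/41', '104/40', '99/39', '105/33', '103/36']
38 ['101/43', '103/44', '102/38', '103/38', '104/35']
44 ['102/36', '106/35', '104/42', '105/34', '102/39']
50 ['105/38', '101/35', '102/34', '106/39', '102/34']
56 ['104/38', '104/38', '106/31', '108/36', '105/31']
60 ['102/36', '103/32', '105/37', '162/11', '174/13']
-26 ['74/35', '77/33', '81/29', '102/34', '103/32']
-32 ['83/36', '73/32', '73/26', '103/30', '101/26']
-38 ['84/33', '74/26', '74/23', '102/26', '105/25']
-44 ['80/35', '71/24', '78/22', '79/16', '110/5']
-50 ['81/26', '75/16', '73/3', '77/3', '101/10']
-56 ['81/26', '70/17', '96/5', '66/8', '97/15']
-60 ['81/32', '78/16', '96/5', '70/4', '96/8']
```

```bash
python3 -m inch '[-1,-0.5,-35,0,0,0,100, -1,-0.5,-70,0,0,0,100, -1,-0.5,-95,0,0.003,0,100, -1,-0.5,-108.5,0,0.003,0,100, -1,-0.5,-108.5,0,0.003,0,100, -1,-0.5,-108.5,0,0.003,0,60, -1,-0.5,-108.5,0,0.003,0,20, -1,-0.5,-108.5,0,0.003,0,20]'
python3 -m inch '[0,0,0,0,0,0,20, 0,0,0,0,0,0,20, 0,0,0,0,0,0,20]'
python3 -c "
from h import *
go(.475,-.029,.14)"
```

```text
clock: 25.53
eef_pos: [0.4375, -0.2798, 0.0243]
tool_rot: [0.867, 0.499, 0.0, 0.001]
ft_force: [-0.2, -0.5, -1.0]
grip_width: 0.0518
grasp_force: 0.0
clock: 25.78
eef_pos: [0.4374, -0.2799, 0.0249]
tool_rot: [0.867, 0.499, 0.001, 0.001]
ft_force: [-1.7, 1.2, 5.9]
grip_width: 0.0408
grasp_force: 59.6
t 25.78 shift mm [ 37.6 250.9 115.1] turn [ 0.002  0.002 -0.   ] yaw 1.044 F [-1.7  1.2  5.9] w 40.8
```

```bash
python3 -m inch '[0,0,20,0,0,0,20, 0,0,55,0,0,0,20, 0,0,90,0,0,0,20, 4,30,115,0,0,0,20, 10,70,115,0,0,0,20, 16,110,115,0,0,0,20, 22,150,115,0,0,0,20, 28,190,115,0,0,0,20]'
python3 -m inch '[5,35,0,0,0,0,20, 8,55,0,0,0,0,20, 9,61,0,0,0,0,20, 9,61,0,0,0,0,20, 9,61,0,0,0,0,20, 9,61,0,0,0,0,20]'
python3 - <<'E'
from h import *
C=cam("wrist"); o=bot.get_obs(); e=o["eef_pos"]; im=bot.camera("wrist"); cv2.imwrite("pics/w17.png",im); go(.475,-.029,.10)
for d in bot.silhouettes("wrist","collar")[:1]:
    p,u,k=hullfit(d["mask"],"collar",C,z0=e[2]-.0249); print(d["confidence"],u,p,round(k,2),"tcp",e)
for d in bot.silhouettes("wrist","bearing")[:1]:
    p,u,k=hullfit(d["mask"],"bearing",C,z0=.048); print(d["confidence"],u,p,round(k,2))
for t,z in(("ball_ring",.079),("bearing",.048)):
  for d in bot.spot_point("wrist",t)[:1]: print(t,d,back(d["uv"],z,C))
E
```

```text
clock: 26.45
eef_pos: [0.4645, -0.0878, 0.1391]
tool_rot: [0.867, 0.498, 0.001, 0.001]
ft_force: [0.4, 0.5, -0.4]
grip_width: 0.0408
grasp_force: 60.9
clock: 26.95
eef_pos: [0.473, -0.0293, 0.1378]
tool_rot: [0.867, 0.498, -0.0, -0.0]
ft_force: [-1.6, -1.3, -0.3]
grip_width: 0.0407
grasp_force: 60.9
t 27.0 shift mm [  2.    0.5 -37.7] turn [ 0.    -0.001  0.   ] yaw 1.042 F [ 0.6 -1.   0.2] w 40.4
0.96 [280.48651092 264.00314988] [ 0.47293219 -0.0285518 ] 0.95 tcp [ 0.47304729 -0.02929624  0.13780064]
0.94 [544.56490496 374.74571164] [ 0.59819773 -0.26085023] 0.2
ball_ring {'uv': [279.1, 235.9], 'confidence': 0.76} [ 0.47186441 -0.02846392  0.079     ]
bearing {'uv': [286.8, 215.6], 'confidence': 0.65} [ 0.47858982 -0.02796152  0.048     ]
```

```bash
python3 -m inch '[2,0.3,-10,0,0,0,20, 2,0.3,-18,0,0,0,20, 2,0.3,-23,0,0,0,20, 2,0.3,-27,0,0,0,20, 2,0.3,-29,0,0,0,20, 2,0.3,-29,0,0,0,20, 2,0.3,-29,0,0,0,20]'
python3 -c "
from h import *
go(.475,-.029,.104)"
```

```text
clock: 27.78
eef_pos: [0.475, -0.0278, 0.1084]
tool_rot: [0.867, 0.499, -0.001, -0.0]
ft_force: [0.2, 0.5, -0.4]
grip_width: 0.0412
grasp_force: 60.9
t 27.78 shift mm [-0.  -1.2 -4.4] turn [-0.    -0.001  0.   ] yaw 1.044 F [ 0.2  0.5 -0.4] w 41.2
```

The collar is over the cone with no side force. Now pushing past the balls.

```bash
python3 -m inch '[0,-0.6,-2,0,0,0,20, 0,-0.6,-4,0,0,0,20, 0,-0.6,-6,0,0,0,20, 0,-0.6,-8,0,0,0,20, 0,-0.6,-8,0,0,0,20]'
python3 -c "
from h import *
go(.475,-.029,.0879)"
```

```text
clock: 28.2
eef_pos: [0.4748, -0.0282, 0.1]
tool_rot: [0.867, 0.499, -0.001, -0.001]
ft_force: [0.0, 2.7, -1.4]
grip_width: 0.0405
grasp_force: 60.8
t 28.2 shift mm [  0.2  -0.8 -12.1] turn [-0.001 -0.002  0.   ] yaw 1.044 F [ 0.   2.7 -1.4] w 40.5
```

```bash
python3 -m inch '[0,0,-3,0,0,0,20, 0,0,-6,0,0,0,20, 0,0,-9,0,0,0,20, 0,0,-11,0,0,0,20, 0,0,-12,0,0,0,20, 0,0,-12,0,0,0,20, 0,0,-12,0,0,0,20]'
python3 - <<'E'
from h import *
go(.475,-.029,.0879); e=bot.get_obs()["eef_pos"]; C=cam("wrist"); bot.camera("wrist")
for d in bot.silhouettes("wrist","collar")[:1]:
    p,u,k=hullfit(d["mask"],"collar",C,z0=e[2]-.0249); print(d["confidence"],u,p,round(k,2),"tcp",e)
E
```

```text
clock: 28.78
eef_pos: [0.4749, -0.0287, 0.0883]
tool_rot: [0.867, 0.499, -0.001, -0.0]
ft_force: [-0.2, 0.5, -0.4]
grip_width: 0.0407
grasp_force: 60.9
t 28.78 shift mm [ 0.1 -0.3 -0.4] turn [ 0.    -0.002  0.   ] yaw 1.044 F [-0.2  0.5 -0.4] w 40.7
0.57 [280.5264803  263.94289136] [ 0.47481477 -0.02789646] 0.95 tcp [ 0.47491492 -0.02866431  0.08826411]
```

```bash
python3 -m inch '[0,0,-1,0,0,0,20, 0,0,-2,0,0,0,20, 0,0,-2,0,0,0,20, 0,0,-2,0,0,0,20]'
python3 -c "
from h import *
go(.475,-.029,.0879)"
```

```text
clock: 29.22
eef_pos: [0.4752, -0.0285, 0.0879]
tool_rot: [0.867, 0.499, -0.0, -0.0]
ft_force: [-3.5, 0.7, 11.2]
grip_width: 0.0405
grasp_force: 62.1
t 29.22 shift mm [-0.2 -0.5 -0. ] turn [-0. -0. -0.] yaw 1.044 F [-3.5  0.7 11.2] w 40.5
```

Contact came at 0.0879, exactly the seated height, with 11 N. I'll push slightly more, release and rise.

```bash
python3 -m inch '[0,0,-0.5,0,0,0,20, 0,0,-0.5,0,0,0,20, 0,0,0,0,0,0,60, 0,0,0,0,0,0,100, 0,0,0,0,0,0,100, 0,0,0,0,0,0,100]'
python3 -m inch '[0,0,20,0,0,0,100, 0,0,50,0,0,0,100, 0,0,70,0,0,0,100, 0,0,70,0,0,0,100, 0,0,70,0,0,0,100]'
python3 - <<'E'
from h import *
C=cam("wrist"); im=bot.camera("wrist"); cv2.imwrite("pics/w18.png",im); go(.475,-.029,.16)
for t,z in (("collar",.063),("bearing",.048),("synchro_ring",.034)):
  for d in bot.silhouettes("wrist",t)[:1]:
    p,u,k=hullfit(d["mask"],t,C,z0=z); print(t,d["confidence"],u,p,round(k,2))
hsv=cv2.cvtColor(im,cv2.COLOR_BGR2HSV)
P=proj([.475,-.029,.079],C); u,v=P.astype(int); print(P, (cv2.inRange(hsv,(10,90,60),(30,255,255))[v-15:v+15,u-15:u+15]>0).sum(),"brass px near balls")
i=bot.camera("scene"); C=cam("scene")
for t,z in (("collar",.063),("bearing",.048),("synchro_ring",.034),("gear",.012)):
  for d in bot.spot_point("scene",t)[:1]: print(t,d,"expected",proj([.475,-.029,z],C).round(1))
E
```

```text
clock: 29.72
eef_pos: [0.4752, -0.0285, 0.0863]
tool_rot: [0.867, 0.499, -0.0, -0.0]
ft_force: [0.5, 0.6, 0.5]
grip_width: 0.0845
grasp_force: 0.0
clock: 30.13
eef_pos: [0.4761, -0.0285, 0.1575]
tool_rot: [0.867, 0.499, 0.001, 0.0]
ft_force: [-0.7, -0.3, -0.2]
grip_width: 0.0856
grasp_force: 0.0
t 30.18 shift mm [-0.1 -0.5  3.7] turn [-0.    -0.001  0.   ] yaw 1.044 F [-0.6  0.5  0.6] w 85.5
collar 0.97 [279.09123168 221.13307005] [ 0.47502299 -0.02756108] 1.0
bearing 0.95 [281.70276292 199.96100713] [ 0.48316034 -0.01747777] 0.4
synchro_ring 0.8 [278.90445302 203.07145431] [ 0.47725073 -0.02319731] 0.68
[280.03663304 227.19000122] 58 brass px near balls
collar {'uv': [253.9, 216.2], 'confidence': 0.59} expected [255.  216.1]
bearing {'uv': [253.0, 225.9], 'confidence': 0.72} expected [254.9 222.4]
synchro_ring {'uv': [253.3, 229.2], 'confidence': 0.56} expected [254.9 228.3]
gear {'uv': [255.2, 237.4], 'confidence': 0.56} expected [254.9 237.3]
```

The collar, bearing, ring and gear all show at their finished heights, with brass visible above the collar. Handing in.

```bash
python3 -c "
from workcell import bot
print(bot.job_done(), bot.get_obs()['clock'])"
```

```text
the job is handed in; nothing more can be done
the job is handed in; nothing more can be done
```

The gear, synchro ring, bearing and collar are stacked on the stand in that order, released and handed in at about 30 s. Final camera checks put all four at their finished heights, but the judge's verdict was not shown.

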